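Bolt the medicine chest shut

ROBOT

A 6-joint arm with a two-finger parallel gripper is mounted at the origin on the work surface. World frame = base frame: x ahead of the robot, y to its left, z up, the work surface at z = 0. Lengths are in mm, angles in rad, forces in N, time in s.
With the tool pointing down it reaches from about 275 to 1000 mm from the base axis. Payload 8.4 kg.
Tool frame: the origin (TCP) lies at the very end of the fingers, on their centre line; the grasp point (between the pads) lies behind it (r.grip_point_offset is the x of the grasp point in the tool frame, in mm); x points along the fingers, z is the direction in which the jaws open and shut, and the axes are right-handed (so a half turn about x gives the same grasp; the last joint's range is limited). The gripper opens to 85 mm and grips with 20 to 120 N. Pads are 22 mm wide; open, the fingers measure 114 mm over their backs; the gripper's body (76 mm by 85 mm) begins 54 mm behind the grasp point. The pads swing forward as they close: fully open they stand 13 mm farther back than shut.
Start: joints at [1.338, 0.353, 1.633, -0, 1.155, -0.002], TCP at [142.971, 608.43, 231.281] pointing down, gripper open.
Joint ranges: [-2.63, 2.63], [-0.92, 2.1], [0.06, 2.66], [-1.3, 4.44], [0, 2.69], [-3.02, 3.02]. Speed limits (rad/s): [2.22, 2.22, 2.79, 3.14, 3.14, 3.14].

INTERFACE

Orientations are given as [roll, pitch, yaw] about the fixed x, y, z axes, in that order (R = Rz(yaw) Ry(pitch) Rx(roll)).
In Python, from rig import r, vision, order gives the robot as it stands. The module is installed in compiled form; this text tells all that it offers.
- The arm moves only by the tool step_arm, never from a script. Its argument "rows" is a list of rows, each a list of 7 numbers: the shift along the world's x, y, z in mm, then the turn, a rotation vector about the world's x, y, z in rad, then the finger opening in mm, from 0 to 85.4. A call has exactly 8 rows; each row is the pose to reach, as a shift and turn from the pose measured when the call began; what a row does not reach only later rows make up. A row lasts 1/8 s, in which the tool goes at most 62.5 mm and 10.7 degrees, less where a joint would pass 70% of its speed; a pose out of reach is approached as far as the arm can. A call with a gripper value outside its range is refused whole. The fingers move at their own pace and stop on an object; "force" is the grip in N (left out, the last holds). Time passes only in rows, so rows that repeat a pose let the fingers close, or fill a call up. It gives the time, the measured TCP pose, the force and the opening at its end, in the units of the state.
- r.sense(): the state, without advancing time (a new reading comes with each control period).
- vision.grab_frame(name): name is "side" or "top" or "wrist"; returns (picture, depth): 420x560x3 uint8, red, green, blue; 420x560 float32, mm along the optical axis (not along the pixel's ray), 0 where there is no reading.
- vision.camera_info(name): a dict with "K" (3x3 intrinsics, pixels), "origin" and "attitude" of the camera in the world; the wrist camera has in their place "tool_from_camera" (4x4, takes a point from camera to tool coordinates, whose origin is the TCP and whose axes are the tool frame's). Camera axes: x right, y down, z forward; pixel columns grow to the right and rows downward; lengths in mm; the calibration is good to about 2 mm. A picture is of the moment at which its call begins: read the wrist's pose just before it. camera_info takes no time and is no camera call.
- order.sign_off(): hands the job in, once; it reports no verdict.
The state is a dict: "clock": time; "qpos": joint angles; "qvel": joint speeds; "joint_efforts": joint torques, N m; "eef_pos": TCP position; "tcp_rot": TCP orientation; "contact_force": force on the tool from outside, world axes, zero at the start; "wrist_torque": the same for the moment, N m; "opening": opening from 0.0 (shut) to 1.0 (fully open).
Only numpy, scipy, OpenCV 4.12 (cv2) and the standard library are available. Lean on these libraries where they do the work, as an engineer would, in place of code of your own. Each camera call takes 0.05 s, during which the arm holds its last target.

TASK

Lock the medicine chest on the reception counter: with your fingertips push the black knob of its bolt all the way along the long leg of the L-shaped slot, round the corner, and sideways to the very end of the short leg. Only push the knob, do not pull it up, and leave the pill jar, the carton, the pen pot and the mug where they stand; finish with the hand clear of everything.

Things in the scene. Friction and masses are not known exactly. Their poses are not given: they have to be found in the camera images.
- chest: White steel medicine chest, fixed to the counter, 206 mm (its x) by 340 mm (its y), lid top 90 mm above the counter. Origin: centre of its underside; z up. On its right half (y < 0) an aluminium plate, x -50 to 50, y -122 to 2 mm, top 100 mm above the counter, with the 13 mm wide L-slot. On its left half a flat keeper (x -37 to 3, y 45 to 70 mm, top 101 mm) that the bolt slides into.
- slot_corner (a point): Corner of the slot's centre line, on the plate's top, at chest x -17, y -25 mm. The long leg runs to it along chest +y from its open end at x -17, y -95 mm.
- slot_end (a point): Closed end of the short leg: where the knob's axis stands when locked, on the plate's top, at chest x +17, y -25 mm. The short leg runs to it from the corner along chest +x.
- knob_mid (a point): Centre (half-way up) of the black round knob on the bolt's pin: 26 mm diameter, 30 mm high, its underside 103 mm, this point 118 mm and its top 133 mm above the counter. It is captive in the slot, stays where it is left and needs about 1.5 N to move, more if pushed fast. It cannot tip.
- bolt (a joint): Travel of the knob along the long leg (chest +y), m: 0 at the open end, 0.070 at the corner; it starts somewhere between 0 and 0.020. Once in the short leg it can slip back only about 1.5 mm.
- pin (a joint): Travel of the knob along the short leg (chest +x), m: 0 in the long leg, 0.034 at the end of the short leg (locked); it can leave 0 by more than about 1.5 mm only at the corner.
- knob (a joint): How far the knob is pulled up on its pin against a spring (about 6 N to start), m: 0 seated, 0.015 at most.
- pill_jar_mid (a point): Bystander: amber pill jar, 42 mm diameter, 62 mm high, standing on the left leaf of the lid; this point half-way up.
- carton_mid (a point): Bystander: upright medicine carton 50 x 75 x 100 mm on the counter; this point half-way up.
- pen_pot_mid (a point): Bystander: round wooden pen pot, 76 mm diameter, 95 mm high, pens standing up to about 160 mm; this point half-way up the pot.
- mug_mid (a point): Bystander: white mug, 80 mm diameter, 90 mm high, handle at one side; this point half-way up.

How it is judged:
By the outcome, as a careful person would: the job done as asked, in the order asked, and still so for the second after the job is handed in, with the robot touching nothing.
It also fails if it takes over 54 s, if anything falls off the work surface, if the arm or the gripper's body presses on something with over 40 N, if the wrist force passes 120 N, or if a joint passes its speed limit or range.

## Working session

There is one attempt and no reset: what is moved stays moved. The work goes in short steps, Python scripts to look and compute and a tool call to move; the robot and the scene stay as the last step left them, time stands still between calls to the robot, and variables do not carry over. Pictures are saved under pics/ and viewed, and the job is handed in when it is done.

Besides the shell and the picture viewer there is one more tool, called after "Emit:" as a command line: name --pt "numbers of a row" for each row, then --argument value for the rest. step_arm: Moves the arm, as the interface text tells. Its arguments: {"type":"object","properties":{"rows":{"type":"array"},"force":{"type":"number"}},"required":["rows"]}

```bash
mkdir -p pics; python3 - <<'E'
from rig import r, vision, order
import cv2, numpy as np
s=r.sense(); print({k:np.round(v,3).tolist() if not np.isscalar(v) else v for k,v in s.items()}, r.grip_point_offset)
for n in("top","side"):
    im,d=vision.grab_frame(n); cv2.imwrite(f"pics/{n}0.png",im[:,:,::-1]); np.save(f"pics/{n}0d.npy",d)
    i=vision.camera_info(n); print(n,i)
print(vision.camera_info("wrist"))
E
```

```text
{'clock': 0.0, 'qpos': [1.338, 0.354, 1.634, -0.0, 1.155, -0.002], 'qvel': [0.001, -0.0, 0.001, -0.0, 0.002, 0.002], 'joint_efforts': [-0.002, -60.526, -34.206, -0.0, 0.01, -0.0], 'eef_pos': [142.859, 607.929, 230.533], 'tcp_rot': [-3.139, 1.569, -1.799], 'contact_force': [-0.227, -0.389, 0.209], 'wrist_torque': [0.007, -0.023, 0.018], 'opening': 1.0008131978612307} -18.700000000000003
top {'K': array([[395.58804273,   0.        , 275.94636727],
       [  0.        , 395.58804273, 211.54119894],
       [  0.        ,   0.        ,   1.        ]]), 'origin': array([ 515.02940005,   64.46577502, 1068.12411998]), 'attitude': array([-3.05543548, -0.00338912, -1.59594715])}
side {'K': array([[486.67818112,   0.        , 278.34972562],
       [  0.        , 486.67818112, 211.63804502],
       [  0.        ,   0.        ,   1.        ]]), 'origin': array([ 362.84841583, -541.32331828,  899.4768102 ]), 'attitude': array([-2.46953962,  0.01202027, -0.3888824 ])}
{'K': array([[368.572106  ,   0.        , 278.89090748],
       [  0.        , 368.572106  , 210.57831799],
       [  0.        ,   0.        ,   1.        ]]), 'tool_from_camera': array([[-5.49401342e-04, -2.89651105e-01,  9.57132141e-01,
        -1.42657233e+02],
       [ 4.62638681e-04, -9.57132257e-01, -2.89650875e-01,
         7.39603305e+01],
       [ 9.99999742e-01,  2.83671772e-04,  6.59853552e-04,
         2.31134796e-01],
       [ 0.00000000e+00,  0.00000000e+00,  0.00000000e+00,
         1.00000000e+00]])}
```

View pics/top0.png

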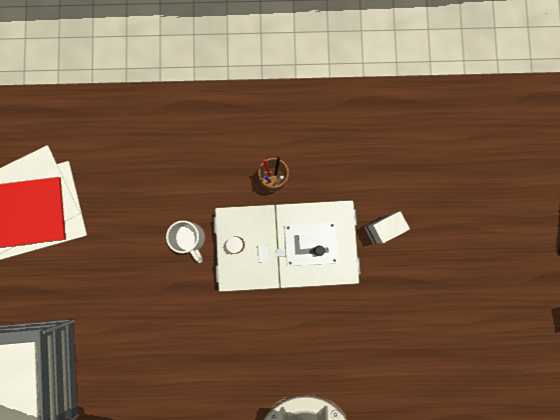

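View pics/side0.png

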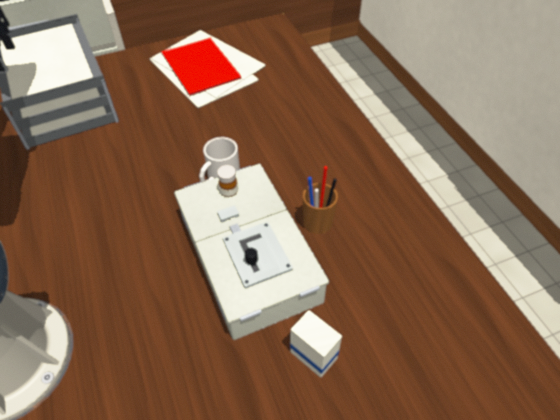

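The top view shows the chest at px (216–358, 202–290), the knob at about (319,250), and the slot corner at about (297,250) with its short leg going up (world +x) to (297,235). The jar is at (235,245), the carton at (390,228), the pen pot at (273,173) and the mug at (185,238).

```bash
cat > h.py <<'E'
import numpy as np, cv2
from scipy.spatial.transform import Rotation as R
from rig import r, vision
def cam(n, s=None):
    i=vision.camera_info(n)
    if n!="wrist": return i["K"],R.from_euler('xyz',i["attitude"]).as_matrix(),np.array(i["origin"])
    T=i["tool_from_camera"]; Rt=R.from_euler('xyz',s["tcp_rot"]).as_matrix()
    return i["K"],Rt@T[:3,:3],Rt@T[:3,3]+np.array(s["eef_pos"])
def ray(c,px,z):
    K,A,o=c; px=np.atleast_2d(px).astype(float)
    d=(A@np.linalg.inv(K)@np.c_[px,np.ones(len(px))].T).T
    return o+d*((z-o[2])/d[:,2])[:,None]
def proj(c,P):
    K,A,o=c; q=(np.atleast_2d(P)-o)@A; q=q@K.T; return q[:,:2]/q[:,2:]
def blob(m,lo=0):
    n,l,st,ce=cv2.connectedComponentsWithStats(m.astype(np.uint8))
    return [(st[k].tolist(),ce[k].round(1).tolist()) for k in range(1,n) if st[k][4]>lo]
E
python3 - <<'E'
from h import *
c=cam("top"); im=cv2.imread("pics/top0.png"); hsv=cv2.cvtColor(im,cv2.COLOR_BGR2HSV)
g=cv2.cvtColor(im,cv2.COLOR_BGR2GRAY)
# lid: bright low sat
m=((hsv[...,2]>150)&(hsv[...,1]<60)).astype(np.uint8); m[:,:208]=0;m[:190]=0;m[310:]=0;m[:,364:]=0
m=cv2.morphologyEx(m,cv2.MORPH_CLOSE,np.ones((9,9)))
ct=max(cv2.findContours(m,0,2)[0],key=cv2.contourArea); rc=cv2.minAreaRect(ct); print(rc)
b=cv2.boxPoints(rc); print(ray(c,b,90).round(1))
k=(g<45); k[:,:280]=0;k[:,345:]=0;k[:215]=0;k[270:]=0
print(blob(k,5))
crop=cv2.resize(im[190:300,205:410],None,fx=3.9,fy=3.9,interpolation=cv2.INTER_CUBIC); cv2.imwrite("pics/c1.png",crop)
ims=cv2.imread("pics/side0.png"); cv2.imwrite("pics/c2.png",cv2.resize(ims[150:340,170:350],None,fx=3.1,fy=3.1,interpolation=cv2.INTER_CUBIC))
E
```

```text
((286.32769775390625, 245.39845275878906), (83.37145233154297, 142.3915557861328), 86.8201675415039)
[[ 612.8  215.2   90. ]
 [ 623.8 -138.7   90. ]
 [ 418.8 -141.4   90. ]
 [ 408.6  206.3   90. ]]
[([313, 247, 5, 8, 16], [314.4, 250.6])]
```

View pics/c1.png

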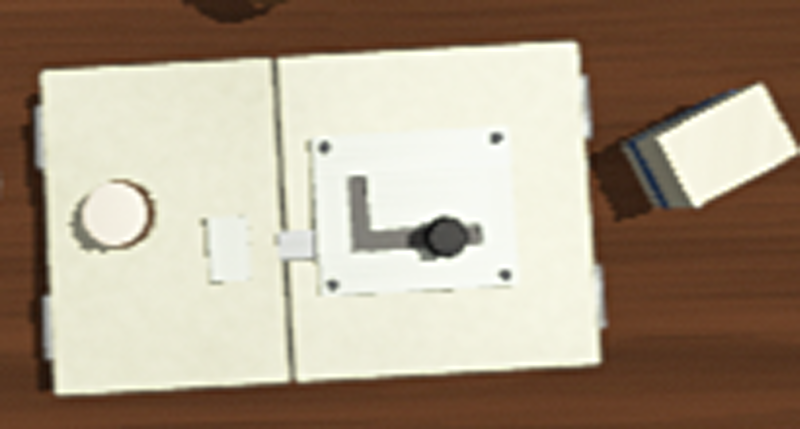

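View pics/c2.png

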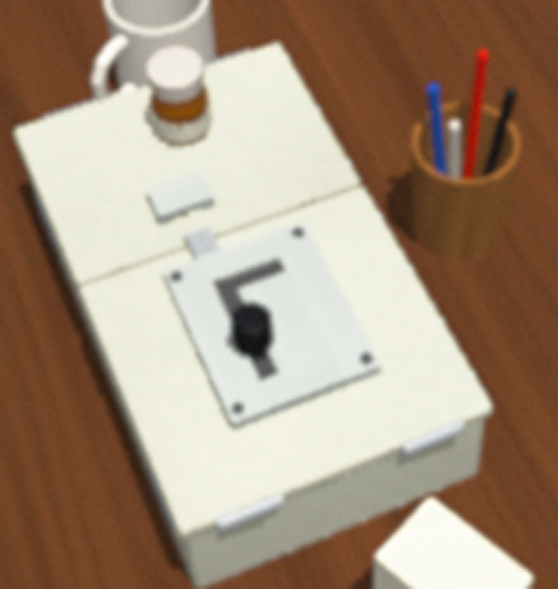

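```bash
cat >> h.py <<'E'
def rigid(src,dst):
    cs,cd=src.mean(0),dst.mean(0); a=src-cs;b=dst-cd
    th=np.arctan2((a[:,0]*b[:,1]-a[:,1]*b[:,0]).sum(),(a*b).sum())
    M=np.array([[np.cos(th),-np.sin(th)],[np.sin(th),np.cos(th)]]); t=cd-M@cs
    return th,M,t,(src@M.T+t-dst)
E
python3 - <<'E'
from h import *
c=cam("top"); f=lambda p:np.array(p)/3.9+np.array([205,190])-0.38
lid=ray(c,f([(42,71),(578,42),(600,364),(56,394)]),90)[:,:2]
th,M,t,e=rigid(np.array([(103,170),(103,-170),(-103,-170),(-103,170.)]),lid); print("lid",th,t,e.round(1))
pl=ray(c,f([(310,138),(510,130),(516,286),(320,295)]),100)[:,:2]
th2,M2,t2,e2=rigid(np.array([(50,2),(50,-122),(-50,-122),(-50,2.)]),pl); print("plate",th2,t2,e2.round(1))
print("knob",ray(c,f([(443,235)]),133), )
s=cam("side"); fs=lambda p:np.array(p)/3.1+np.array([170,150])-.34
print("knob side top", ray(s,fs([(252,315)]),133))
print('side lid',)
L=ray(s,fs([(278,44),(489,410),(190,532),(17,130)]),90)[:,:2]
th3,M3,t3,e3=rigid(np.array([(103,170),(103,-170),(-103,-170),(-103,170.)]),L); print("lidside",th3,t3,e3.round(1))
for n,(MM,tt) in dict(l=(M,t),p=(M2,t2),s=(M3,t3)).items():
  for q in [(-17,-95),(-17,-25),(17,-25)]: print(n,q,MM@q+tt)
for n,p,z in [("jar",(117,212),152),("carton",(725,145),100)]: print(n,ray(c,f([p]),z).round(0))
print("pot",ray(c,(273,172),95),"mug",ray(c,(183,236),90))
E
```

```text
lid 0.029039053591298557 [515.83926646  35.13697907] [[ 1.5 -1. ]
 [ 1.2  1.2]
 [-1.3  0.5]
 [-1.4 -0.7]]
plate 0.017956023039094167 [515.9922667   36.10276175] [[ 1.  -0.9]
 [ 1.3  0.9]
 [-1.3 -0.8]
 [-1.   0.9]]
knob [[502.67681385 -37.90752611 133.        ]]
knob side top [[501.44430187 -42.05977504 133.        ]]
side lid
lidside 0.03231220337163305 [515.83297011  31.51991905] [[ 2.3 -1. ]
 [ 5.   1.1]
 [-4.9  0.7]
 [-2.3 -0.8]]
l (-17, -95) [501.60475611 -60.31656312]
l (-17, -25) [499.57230803   9.65392463]
l (17, -25) [533.55797351  10.64111369]
p (-17, -95) [500.70073771 -59.18715976]
p (-17, -25) [499.44388364  10.80155589]
p (17, -25) [533.43840266  11.41202787]
s (-17, -95) [501.9109692  -63.97970341]
s (-17, -25) [499.64950853   5.98375702]
s (17, -25) [533.63176074   7.08218077]
jar [[521. 157. 152.]]
carton [[ 554. -221.  100.]]
pot [[697.96734068  63.90512168  95.        ]] mug [[544.56296997 289.74756238  90.        ]]
```

```bash
python3 - <<'E'
from h import *
s=r.sense(); A=R.from_euler('xyz',s["tcp_rot"]).as_matrix(); print(A.round(3)); print(s["clock"],cam("wrist",s)[2])
E
```

```text
[[-0.    -0.973  0.229]
 [-0.001  0.229  0.973]
 [-1.     0.    -0.001]]
0.1 [ 70.95634182 625.34902424 373.29168187]
```

Emit:
step_arm --pt "22 -44 0 0 0 0.03 0" --pt "45 -88 0 0 0 0.06 0" --pt "67 -132 0 0 0 0.1 0" --pt "90 -175 0 0 0 0.13 0" --pt "112 -219 0 0 0 0.16 0" --pt "135 -262 0 0 0 0.2 0" --pt "157 -306 0 0 0 0.23 0" --pt "180 -350 0 0 0 0.26 0" --force 60

```text
clock: 1.1
eef_pos: [323.2, 256.5, 230.6]
tcp_rot: [-3.12, 1.57, -1.518]
contact_force: [0.7, -0.4, -0.1]
opening: -0.0
```

Emit:
step_arm --pt "22 -44 0 0 0 0 0" --pt "45 -88 0 0 0 0 0" --pt "67 -132 0 0 0 0 0" --pt "90 -175 0 0 0 0 0" --pt "112 -219 0 0 0 0 0" --pt "135 -262 0 0 0 0 0" --pt "157 -306 0 0 0 0 0" --pt "178 -350 0 0 0 0 0"

```text
clock: 2.1
eef_pos: [501.6, -95.1, 230.4]
tcp_rot: [3.011, 1.57, -1.671]
contact_force: [-0.1, 1.0, 1.4]
opening: -0.001
```

```bash
python3 - <<'E'
from h import *
s=r.sense(); A=R.from_euler('xyz',s["tcp_rot"]).as_matrix(); print(A.round(3),s["eef_pos"],s["contact_force"],s["clock"])
im,d=vision.grab_frame("wrist"); cv2.imwrite("pics/w1.png",im[:,:,::-1]); np.save("pics/w1d.npy",d)
np.save("pics/w1s.npy",np.r_[s["eef_pos"],s["tcp_rot"]])
im,d=vision.grab_frame("side"); cv2.imwrite("pics/s1.png",im[:,:,::-1])
print(proj(cam("wrist",s),np.array([s["eef_pos"],[501.5,-39.5,133]])))
E
```

```text
[[-0.    -1.    -0.03 ]
 [-0.001 -0.03   1.   ]
 [-1.     0.    -0.001]] [501.58521958 -95.10373114 230.38136405] [-0.14933996  1.0355222   1.41981611] 2.1
[[278.08041458 279.15259944]
 [359.85305733 214.59258636]]
```

View pics/w1.png

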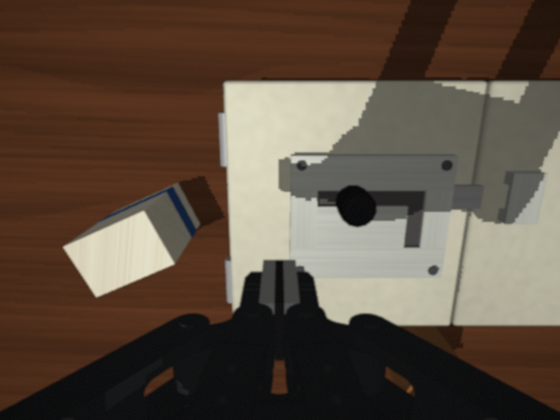

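View pics/s1.png

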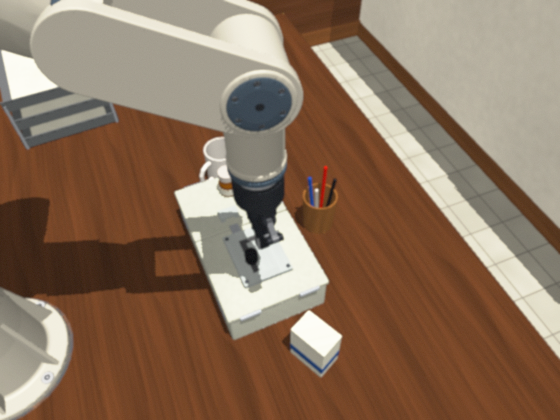

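The wrist view (right = +y, down = +x) shows the knob top at about (356,205), the slot from (320,199) to the corner (414,199) and on down to (413,245). The shut fingertips are at (279,265).

```bash
python3 - <<'E'
from h import *
v=np.load("pics/w1s.npy"); s=dict(eef_pos=v[:3],tcp_rot=v[3:]); c=cam("wrist",s)
im=cv2.imread("pics/w1.png")
g=cv2.cvtColor(im,cv2.COLOR_BGR2GRAY); k=g<25; k[:170]=0;k[235:]=0;k[:,:325]=0;k[:,:]&=True;k[:,395:]=0
print(blob(k,50))
pl=ray(c,[(291,154),(456,154),(441,277),(290,277)],100)[:,:2]
th,M,t,e=rigid(np.array([(-50,-122),(-50,2),(50,2),(50,-122.)]),pl); print(th,t,e.round(1))
for q in [(-17,-95),(-17,-25),(17,-25)]: print(q,M@q+t)
print("knob",ray(c,(357,203),133),"(359,207)@118",ray(c,(357,206),118))
print("jawcentre", ray(c,(279,262),s["eef_pos"][2]))
cv2.imwrite("pics/c3.png",cv2.resize(im[130:330,220:480],None,fx=3,fy=3,interpolation=cv2.INTER_CUBIC))
E
```

```text
[([336, 186, 40, 39, 1158], [355.5, 205.0])]
0.03449481773728286 [512.62532054  36.02400175] [[ 0.5 -0.7]
 [-0.   1.3]
 [-0.5 -0.1]
 [-0.  -0.5]]
(-17, -95) [498.91179146 -59.50577958]
(-17, -25) [496.49763305  10.45257832]
(17, -25) [530.47740689  11.62516954]
knob [[493.36239484 -42.20343501 133.        ]] (359,207)@118 [[499.70202954 -38.57429756 118.        ]]
jawcentre [[493.55819004 -94.9571137  230.38136405]]
```

View pics/c3.png

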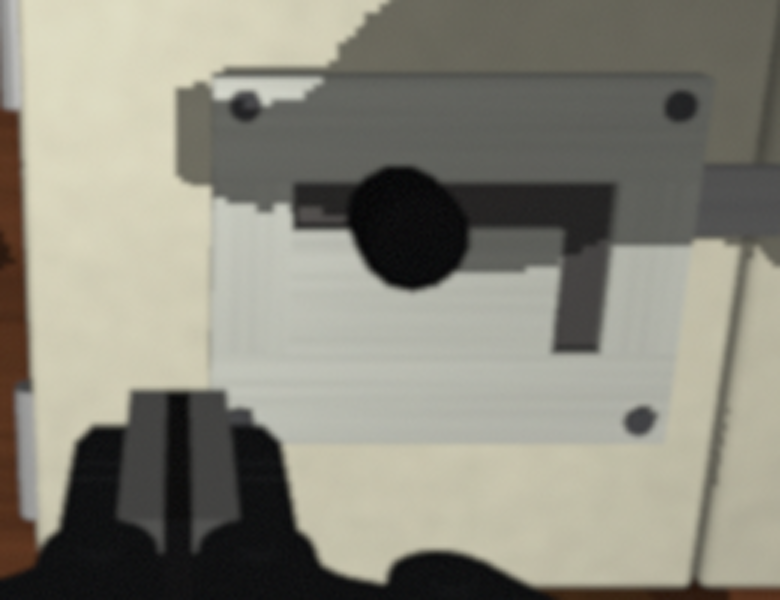

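Emit:
step_arm --pt "-1 0 -20 0 0 0 0" --pt "-2 0 -40 0 0 0 0" --pt "-2 0 -60 0 0 0 0" --pt "-2 0 -80 0 0 0 0" --pt "-2 0 -95 0 0 0 0" --pt "-2 0 -108 0 0 0 0" --pt "-2 0 -116 0 0 0 0" --pt "-2 0 -120 0 0 0 0"

```text
clock: 3.2
eef_pos: [500.8, -97.0, 110.1]
tcp_rot: [-2.835, 1.568, -1.236]
contact_force: [-0.4, 0.2, 0.8]
opening: -0.005
```

```bash
python3 - <<'E'
from h import *
s=r.sense(); print(s["eef_pos"],s["contact_force"],s["clock"])
im,d=vision.grab_frame("wrist"); cv2.imwrite("pics/w2.png",im[:,:,::-1])
E
```

```text
[500.84386032 -96.98103525 110.08116321] [-0.3683924   0.15319095  0.78544974] 3.2
```

View pics/w2.png

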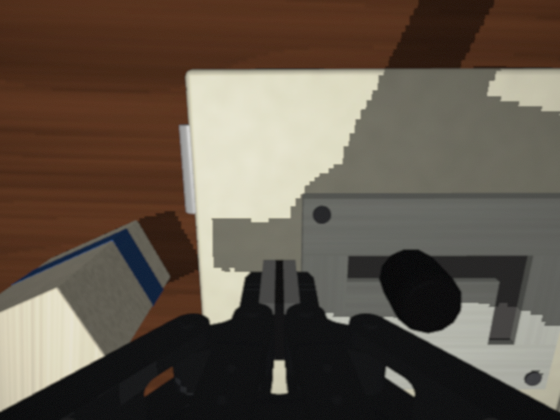

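Emit:
step_arm --pt "0 8 0 0 0 0 0" --pt "0 16 0 0 0 0 0" --pt "0 24 0 0 0 0 0" --pt "0 31 0 0 0 0 0" --pt "0 38 0 0 0 0 0" --pt "-1 45 0 0 0 0 0" --pt "-1 51 0 0 0 0 0" --pt "-1 57 0 0 0 0 0"

```text
clock: 4.25
eef_pos: [499.8, -39.6, 109.9]
tcp_rot: [-2.895, 1.568, -1.297]
contact_force: [0.5, -1.7, 1.7]
opening: 0.002
```

```bash
python3 - <<'E'
from h import *
s=r.sense(); print(s["eef_pos"],s["contact_force"],s["clock"])
im,d=vision.grab_frame("wrist"); cv2.imwrite("pics/w3.png",im[:,:,::-1])
E
```

```text
[499.76087286 -39.64975026 109.91328048] [ 0.48795706 -1.69771264  1.71891568] 4.25
```

View pics/w3.png

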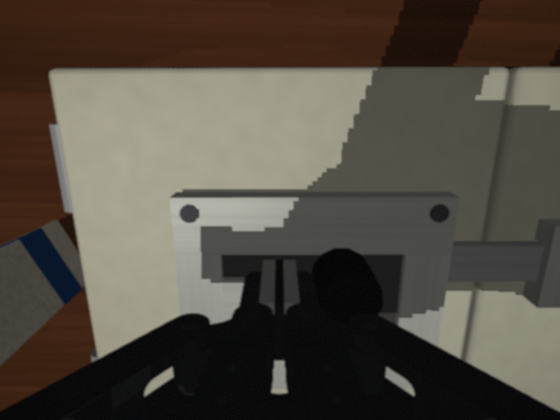

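Emit:
step_arm --pt "0 3 0 0 0 0 0" --pt "0 6 0 0 0 0 0" --pt "0 9 0 0 0 0 0" --pt "0 12 0 0 0 0 0" --pt "-1 14 0 0 0 0 0" --pt "-1 16 0 0 0 0 0" --pt "-1 18 0 0 0 0 0" --pt "-1 19 0 0 0 0 0"

```text
clock: 5.3
eef_pos: [498.7, -20.0, 109.9]
tcp_rot: [-2.9, 1.569, -1.302]
contact_force: [-0.8, -1.0, 1.3]
opening: -0.001
```

```bash
python3 - <<'E'
from h import *
s=r.sense(); print(s["eef_pos"],s["contact_force"],s["clock"])
im,d=vision.grab_frame("wrist"); cv2.imwrite("pics/w4.png",im[:,:,::-1])
E
```

```text
[498.70226362 -19.99447929 109.88249786] [-0.81541573 -0.96487677  1.30011819] 5.3
```

View pics/w4.png

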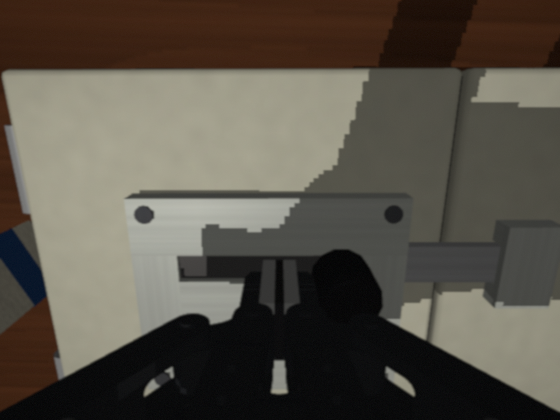

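Emit:
step_arm --pt "0 1 0 0 0 0 0" --pt "0 2 0 0 0 0 0" --pt "0 3 0 0 0 0 0" --pt "0 4 0 0 0 0 0" --pt "0 4.5 0 0 0 0 0" --pt "0 5 0 0 0 0 0" --pt "0 5 0 0 0 0 0" --pt "0 5 0 0 0 0 0"

```text
clock: 6.35
eef_pos: [498.7, -15.6, 109.9]
tcp_rot: [-3.002, 1.568, -1.403]
contact_force: [0.1, -6.6, 1.1]
opening: -0.0
```

```bash
python3 - <<'E'
from h import *
s=r.sense(); print(s["eef_pos"],s["contact_force"],s["clock"])
im,d=vision.grab_frame("wrist"); cv2.imwrite("pics/w5.png",im[:,:,::-1])
c=cam("wrist",s); g=cv2.cvtColor(im,cv2.COLOR_RGB2GRAY)
cv2.imwrite("pics/w5c.png",cv2.resize(im[180:340,100:420,::-1],None,fx=2.5,fy=2.5,interpolation=cv2.INTER_CUBIC))
for z in(103,118,133): print(z,ray(c,[(347,285),(342,265)],z).round(1))
E
```

```text
[498.66126589 -15.57436847 109.93080089] [ 0.14319163 -6.55141616  1.12239925] 6.35
103 [[504.3  15.7 103. ]
 [494.5  12.7 103. ]]
118 [[496.3  12.4 118. ]
 [487.5   9.7 118. ]]
133 [[488.3   9.1 133. ]
 [480.5   6.7 133. ]]
```

View pics/w5c.png

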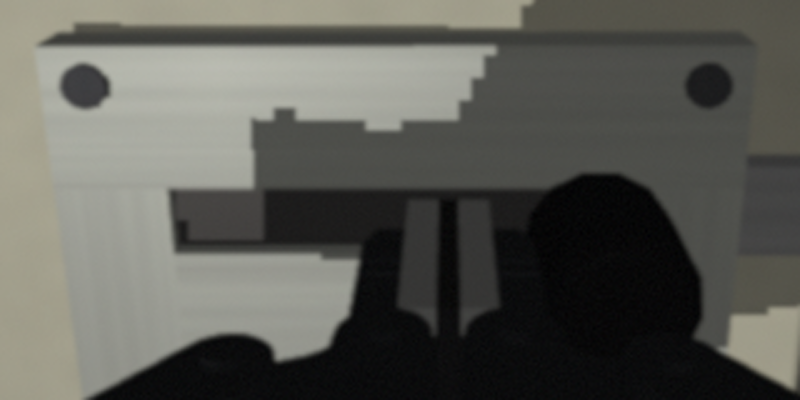

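Emit:
step_arm --pt "0 -4 0 0 0 0 0" --pt "0 -10 0 0 0 0 0" --pt "-5 -16 0 0 0 0 0" --pt "-15 -18 0 0 0 0 0" --pt "-26 -18 0 0 0 0 0" --pt "-36 -18 0 0 0 0 0" --pt "-44 -14 0 0 0 0 0" --pt "-48 -6 0 0 0 0 0"

```text
clock: 7.4
eef_pos: [450.1, -21.2, 110.0]
tcp_rot: [-2.998, 1.568, -1.4]
contact_force: [-0.6, 0.5, 0.8]
opening: 0.004
```

Emit:
step_arm --pt "0 6 0 0 0 0 0" --pt "0 12 0 0 0 0 0" --pt "0 18 0 0 0 0 0" --pt "0 24 0 0 0 0 0" --pt "0 29 0 0 0 0 0" --pt "0 32 0 0 0 0 0" --pt "0 32 0 0 0 0 0" --pt "0 32 0 0 0 0 0"

```text
clock: 8.4
eef_pos: [450.1, 10.7, 110.0]
tcp_rot: [-3.013, 1.568, -1.415]
contact_force: [0.4, -0.9, 0.6]
opening: 0.004
```

```bash
python3 - <<'E'
from h import *
s=r.sense(); print(s["eef_pos"],s["contact_force"],s["clock"])
for n in("wrist","top"):
    im,d=vision.grab_frame(n); cv2.imwrite(f"pics/{n}6.png",im[:,:,::-1])
cv2.imwrite("pics/c6.png",cv2.resize(im[190:300,205:410,::-1],None,fx=3.9,fy=3.9,interpolation=cv2.INTER_CUBIC))
E
```

```text
[450.07252916  10.69171221 109.98797921] [ 0.38233879 -0.87188167  0.63697584] 8.4
```

View pics/wrist6.png

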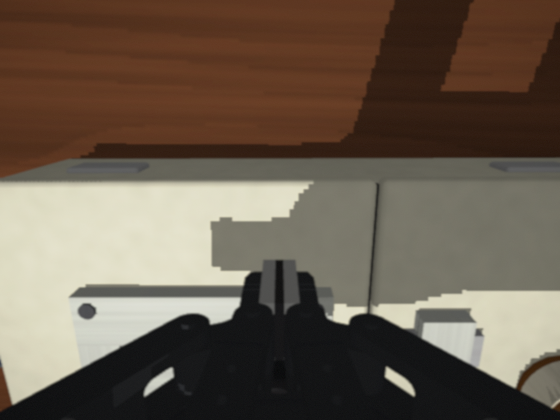

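View pics/c6.png

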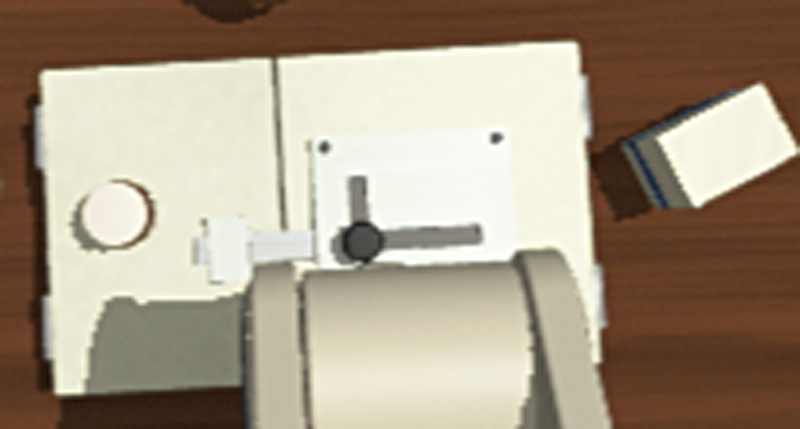

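The knob is at the corner and the bolt is in the keeper. The finger stands on the −x side, so I push +x.

Emit:
step_arm --pt "6 0 0 0 0 0 0" --pt "12 0 0 0 0 0 0" --pt "18 0 0 0 0 0 0" --pt "23 0 0 0 0 0 0" --pt "28 1 0 0 0 0 0" --pt "33 1 0 0 0 0 0" --pt "38 1 0 0 0 0 0" --pt "42 1 0 0 0 0 0"

```text
clock: 9.5
eef_pos: [492.3, 11.8, 109.9]
tcp_rot: [-3.065, 1.568, -1.467]
contact_force: [-2.2, 0.6, -0.4]
opening: 0.002
```

```bash
python3 - <<'E'
from h import *
s=r.sense(); print(s["eef_pos"],s["contact_force"],s["clock"])
for n in("side","top"):
    im,d=vision.grab_frame(n); cv2.imwrite(f"pics/{n}7.png",im[:,:,::-1])
cv2.imwrite("pics/c7.png",cv2.resize(im[190:300,205:410,::-1],None,fx=3.9,fy=3.9,interpolation=cv2.INTER_CUBIC))
E
```

```text
[492.31154705  11.75794934 109.91196914] [-2.20058629  0.5993185  -0.36283958] 9.5
```

View pics/c7.png

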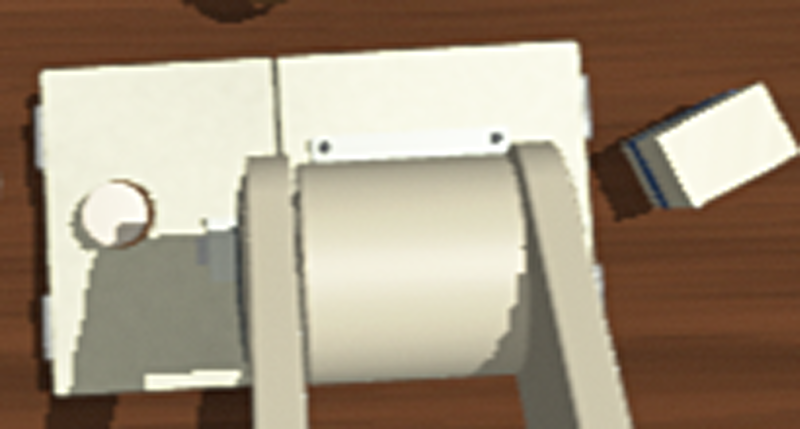

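Low force (2 N) means the knob is sliding. I continue to the stop.

Emit:
step_arm --pt "2 0 0 0 0 0 0" --pt "4 0 0 0 0 0 0" --pt "6 0 0 0 0 0 0" --pt "8 0 0 0 0 0 0" --pt "9 0 0 0 0 0 0" --pt "10 0 0 0 0 0 0" --pt "11 0 0 0 0 0 0" --pt "12 0 0 0 0 0 0"

```text
clock: 10.6
eef_pos: [504.8, 11.7, 110.0]
tcp_rot: [-2.809, 1.568, -1.211]
contact_force: [-1.7, 1.3, 1.0]
opening: -0.006
```

Emit:
step_arm --pt "1 0 0 0 0 0 0" --pt "1.5 0 0 0 0 0 0" --pt "2 0 0 0 0 0 0" --pt "2.5 0 0 0 0 0 0" --pt "3 0 0 0 0 0 0" --pt "3.5 0 0 0 0 0 0" --pt "4 0 0 0 0 0 0" --pt "4 0 0 0 0 0 0"

```text
clock: 11.6
eef_pos: [507.8, 11.7, 109.9]
tcp_rot: [2.87, 1.568, -1.815]
contact_force: [-5.4, 1.4, 3.5]
opening: 0.003
```

Emit:
step_arm --pt "0.5 0 0 0 0 0 0" --pt "1 0 0 0 0 0 0" --pt "1.5 0 0 0 0 0 0" --pt "2 0 0 0 0 0 0" --pt "2 0 0 0 0 0 0" --pt "2 0 0 0 0 0 0" --pt "2 0 0 0 0 0 0" --pt "2 0 0 0 0 0 0"

```text
clock: 12.6
eef_pos: [508.0, 11.6, 109.7]
tcp_rot: [2.166, 1.565, -2.519]
contact_force: [-9.5, 0.1, 6.2]
opening: 0.002
```

That is a firm stop at x≈508 (9.5 N), matching the prediction. I back off along −x, then up.

Emit:
step_arm --pt "-3 0 0 0 0 0 0" --pt "-8 0 0 0 0 0 0" --pt "-16 0 0 0 0 0 0" --pt "-26 0 0 0 0 0 0" --pt "-36 0 0 0 0 0 0" --pt "-44 0 2 0 0 0 0" --pt "-50 0 10 0 0 0 0" --pt "-54 0 22 0 0 0 0"

```text
clock: 13.6
eef_pos: [453.6, 11.6, 132.4]
tcp_rot: [2.152, 1.565, -2.533]
contact_force: [-0.1, -0.1, 0.1]
opening: 0.003
```

Emit:
step_arm --pt "-5 0 16 0 0 0 0" --pt "-15 0 34 0 0 0 0" --pt "-30 0 52 0 0 0 0" --pt "-45 0 70 0 0 0 0" --pt "-60 0 88 0 0 0 0" --pt "-75 0 104 0 0 0 0" --pt "-85 0 114 0 0 0 0" --pt "-90 0 120 0 0 0 0"

```text
clock: 14.6
eef_pos: [363.5, 11.6, 253.2]
tcp_rot: [2.296, 1.566, -2.389]
contact_force: [0.2, 0.2, 0.5]
opening: 0.002
```

```bash
python3 - <<'E'
from h import *
s=r.sense(); print(s["eef_pos"],s["contact_force"],s["clock"])
for n in("side","top"):
    im,d=vision.grab_frame(n); cv2.imwrite(f"pics/{n}8.png",im[:,:,::-1])
    if n=="side": cv2.imwrite("pics/s8.png",cv2.resize(im[150:340,170:350,::-1],None,fx=3.1,fy=3.1,interpolation=cv2.INTER_CUBIC))
cv2.imwrite("pics/c8.png",cv2.resize(im[190:300,205:410,::-1],None,fx=3.9,fy=3.9,interpolation=cv2.INTER_CUBIC))
E
```

```text
[363.47572791  11.61174582 253.17172684] [0.16073523 0.15853863 0.50611088] 14.6
```

View pics/c8.png

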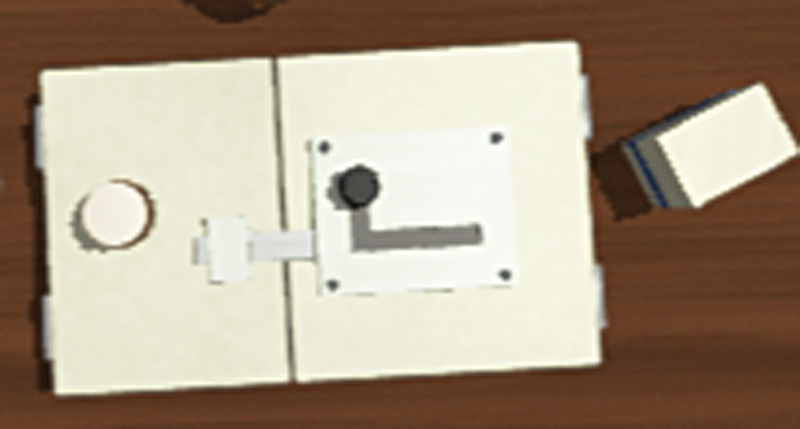

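View pics/side8.png

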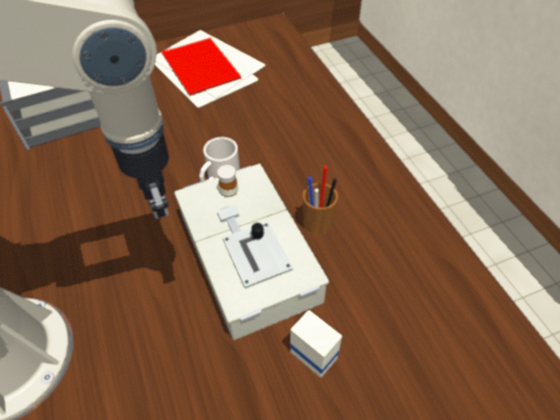

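View pics/s8.png

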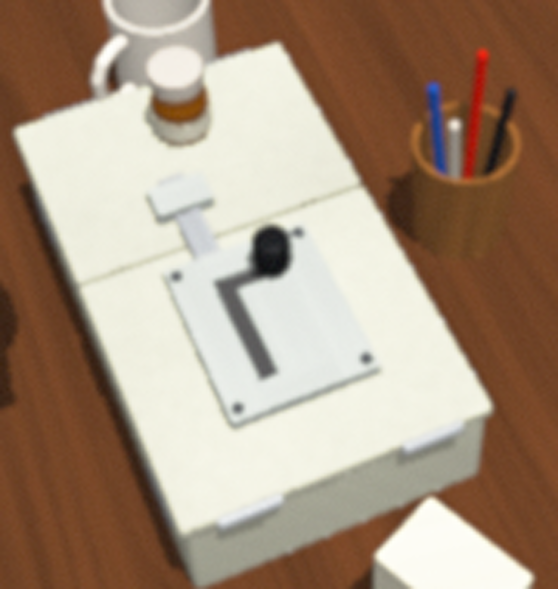

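The knob is at the end of the short leg (px (358,186) in the crop, 55 crop px from the corner ≈ 33–34 mm). The bystanders are unmoved and the hand is clear.

```bash
python3 - <<'E'
from h import *
from rig import order
c=cam("top");f=lambda p:np.array(p)/3.9+np.array([205,190])-0.38
P=ray(c,f([(362,241),(358,186)]),133); print(P.round(1),np.linalg.norm(P[1]-P[0]))
print(order.sign_off())
E
```

```text
[[500.3  11.1 133. ]
 [533.5  12.5 133. ]] 33.1928768705159
the job is handed in; nothing more can be done
None
```

The chest is locked. With the fingers shut, I pushed the knob along the long leg to the corner, went round it, and pushed it along +x to the end of the short leg. I then backed off and raised the hand clear, and signed the job off at about 14.7 s.

- **Stops:** the force rose to 6.6 N at the corner. At the end of the short leg it rose to 9.5 N, and the finger moved only 0.2 mm more when I pushed 2 mm further.
- **Knob position:** in the final top view the knob is at about (533.5, 12.5) mm, against a predicted slot end of (533.5, 11). Measured travel from the corner is 33.2 mm against a nominal 34, within the camera's error of about 2 mm.
- **Bolt and bystanders:** both final views show the bolt in the keeper. By eye, the jar, carton, pen pot and mug have not moved.
- **Hand:** it finished at z = 253 mm with contact force near zero.
- **Disagreements:** the three camera views put the chest 3–5 mm apart, so I relied on the felt stops. I did not measure the knob's height. There was up to 6 N of vertical force on the tool at the last push, but the knob looks seated in the side view.

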